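Hang the strainer basket in the etching unit and lock its bayonet

ROBOT

A 6-joint arm with a two-finger parallel gripper is mounted at the origin on the work surface. World frame = base frame: x ahead of the robot, y to its left, z up, the work surface at z = 0. Lengths are in m, angles in rad, forces in N, time in s.
With the tool pointing down it reaches from about 0.275 to 0.875 m from the base axis. Payload 12.5 kg.
Tool frame: the origin (TCP) lies at the very end of the fingers, on their centre line; the grasp point (between the pads) lies 19 mm behind it; x points along the fingers, y is the direction in which the jaws open and shut, and the axes are right-handed (so a half turn about x gives the same grasp; the last joint's range is limited). The gripper opens to 85 mm and grips with 20 to 120 N. Pads are 22 mm wide; open, the fingers measure 114 mm over their backs; the gripper's body (76 mm by 85 mm) begins 54 mm behind the grasp point. The pads swing forward as they close: fully open they stand 13 mm farther back than shut.
Start: joints at [1.168, 0.351, 1.652, -0, 1.139, -0.085], TCP at [0.172, 0.522, 0.231] pointing down, gripper open.
Joint ranges: [-2.75, 2.75], [-0.79, 2.1], [0.01, 2.65], [-1.57, 4.71], [0.07, 3.14], [-2.87, 2.87]. Speed limits (rad/s): [2.22, 2.22, 2.79, 3.14, 3.14, 3.14].

INTERFACE

Orientations are given as a 3x3 rotation matrix whose columns are the frame's x, y, z axes.
In Python, from bench import manip gives the robot as it stands. Calls block until the motion is done:
- manip.move_ptp(position, orientation): joint-space move of the TCP to a pose.
- manip.move_l(position, attitude=None, max_speed=0.15): straight line of the TCP; attitude=None keeps the orientation; max_speed is the mean speed in m/s.
- manip.move_j(angles): joint-space move.
- manip.set_gripper(opening, effort=None): opening from 0.0 (shut) to 1.0 (fully open); effort is the grip in N (None keeps the last); returns when the fingers have stopped.
- manip.dwell(seconds).
- manip.inverse_kinematics(position, orientation): joint angles nearest the present ones, or None.
- manip.grab_frame(name): name is "scene" or "top" or "wrist"; returns (picture, depth): 420x560x3 uint8, red, green, blue; 420x560 float32, m along the optical axis (not along the pixel's ray), 0 where there is no reading.
- manip.get_calibration(name): a dict with "camera_matrix" (3x3 intrinsics, pixels), "R" (3x3) and "t" (3): a world point X has camera coordinates R X + t. Camera axes: x right, y down, z forward; pixel columns grow to the right and rows downward; lengths in m; the calibration is good to about 2 mm. A picture is of the moment at which its call begins: read the wrist's pose just before it. get_calibration takes no time and is no camera call; for the wrist camera it gives the pose at the moment of the call.
A pose or a line that the arm cannot do raises manip.Unreachable and nothing moves.
- manip.sign_off(): hands the job in, once; it reports no verdict.
Trained networks look in the newest picture that a camera, given by its name, has taken for a name from the list of things; names that differ only in an ending like _2 or _b are one class to them, and where a whole thing is asked for, a point or a joint stands for the part that bears it (a point fixed in the world has none). Each returns a list of dicts, best first, with "confidence" (0 to 1); they miss things now and then, are a little off and sometimes report something else, mostly with a low value. They report only what shows in the picture. A call takes as long as a camera call. They do not tell look-alikes from the thing itself.
- manip.look_for(camera, name): "at" ([x, y, z] in m, in world coordinates, good to about 4 mm: the middle of the surface that is visible of it).
Readings, each from a call of its own:
- manip.current_time(): time.
- manip.current_qpos(): joint angles.
- manip.current_joint_vel(): joint speeds.
- manip.current_joint_torque(): joint torques, N m.
- manip.current_ee_pos(): TCP position.
- manip.current_tcp_rot(): TCP orientation.
- manip.current_force(): force on the tool from outside, world axes, zero at the start.
- manip.current_ft_torque(): the same for the moment, N m.
- manip.current_grip_width(): opening from 0.0 (shut) to 1.0 (fully open).
Only numpy, scipy, OpenCV 4.12 (cv2) and the standard library are available. Lean on these libraries where they do the work, as an engineer would, in place of code of your own. Each camera call takes 0.05 s, during which the arm holds its last target.

TASK

Lift the strainer basket off the blue drip tray by its bar handle, lower it into the round collar of the etching unit so that its two orange lugs pass down through the entry gaps and it hangs on them, then turn it clockwise (seen from above) until you feel the lugs drop fully into the locking notches (no further, or they ride out again), and let go. Do it gently: never ram or force the lugs. Leave the bottle, the board rack and the brush where they are.

Things in the scene. Friction and masses are not known exactly. Their poses are not given: they have to be found in the camera images.
- basket: Loose steel strainer basket, 0.25 to 0.45 kg, round, 61 mm across, 56 mm high, lowest 10 mm tapering to 48 mm. Origin: centre of its underside; z up its axis, x along its lugs; the same after a half turn. Starts upright in the blue tray (130 x 130 mm, rim 14 mm high, floor 4 mm).
- lugs (a point): On the basket's axis, at the underside of its two orange lugs, 50 mm above the basket's origin; axes as the basket's. The lugs stick out to +x and -x: 86 mm over their ends, each 9 mm wide, 6 mm high.
- grip (a point): Centre of the basket's black bar handle, 103 mm above the basket's origin; axes as the basket's. Bar 60 mm long along x (parallel to the lugs), 13 mm wide along y, 18 mm high, on a stem 14 mm thick.
- unit: Fixed grey etching unit, drained. Housing 200 x 220 mm, askew by 0.5 rad to these axes; white deck 78 mm high with a round well 66 mm across, 74 mm deep. Origin: under the well's centre at table height; z up, x along the two entry gaps. On the deck round the well is a blue collar, 106 mm across, top 100 mm above the table. Basket pressed on the unit with over 25 N: lugs crack.
- seat (a point): On the well's axis at ledge height, 84 mm above the table; axes as the unit's. The ledge under the entry gaps is level and carries the lugs. Basket hung on the ledge: point lugs coincides with this point; locked: point lugs is 4 mm below it.
- gap (a point): Entry gap on the unit's +x side, 41 mm from the well's axis, at the collar's top (100 mm above the table); its twin is opposite on -x. Each is cut through the collar's top ring (inner diameter 72 mm), 14 to 16 mm wide for a 9 mm lug, with a small orange square on the deck just outside the collar.
- roof (a point): On the well's axis at the underside of the hook roof, 94 mm above the table. From a gap the lug turns only clockwise seen from above, in the channel between ledge (84 mm) and roof, to a notch 4 mm deep (1.5 mm room each side of the lug) whose far side slopes 22 degrees up to the ledge: overturned, the lug rides out again, to a stop at 87 degrees. The ledge ring is set by hand: notch 24 to 80 degrees from the gap, hard to see under the roof; feel for it.
- bottle: Closed amber bottle, 60 mm across, 140 mm high, origin under its centre. Not to be disturbed.
- boards: Grey rack 100 x 50 mm with two upright green circuit boards, 69 mm high, origin under its centre. Not to be disturbed.
- brush: Brush 170 mm long lying on the table; handle to -x. Not to be disturbed.
Not all that is in view belongs to the job. What is shaped like the basket but purple is not meant.

How it is judged:
On the way, in this order (a step that is already met when the one before it is completed fails the run):
1. the basket is lifted clear of the tray (height (world z) of basket above 0.05 m), for 0.1 s.
2. the basket hangs in the collar with its lugs down through the entry gaps, not yet turned to the notch (z of lugs in the frame of seat between -0.002 and 0.004 m and horizontal distance between lugs and seat below 0.006 m and angle between the x axis of basket and the x axis of unit, either way round below 0.2 rad), for 0.1 s.
At the end, for the whole second after the job is handed in: The basket hangs in the unit, turned at least 0.33 rad from the entry gaps, its lugs dropped into the locking notches (lug underside at least 3 mm below the ledge), within 6 mm of the well's axis, upright within 0.06 rad, at rest and let go (z of lugs in the frame of seat between -0.007 and -0.003 m and horizontal distance between lugs and seat below 0.006 m and angle between the x axis of basket and the x axis of unit, either way round above 0.33 rad and angle between basket's own z axis and vertical below 0.06 rad and linear speed of basket below 0.02 m/s and contact force between basket and the fingers below 0.1 N); the robot touches nothing.
It fails at once if the basket is pressed on the etching unit with more than 25 N (contact force between basket and unit above 25 N).
It fails at once if the bottle is pushed away (over 20 mm) or knocked over (distance of bottle from where it was at the start of the episode above 0.02 m or angle between bottle's own z axis and vertical above 0.4 rad).
It fails at once if the boards is pushed away (over 20 mm) or knocked over (distance of boards from where it was at the start of the episode above 0.02 m or angle between boards's own z axis and vertical above 0.4 rad).
It fails at once if the brush is pushed away (over 20 mm) or knocked over (distance of brush from where it was at the start of the episode above 0.02 m).
It also fails if it takes over 72 s, if anything falls off the work surface, if the arm or the gripper's body presses on something with over 40 N, if the wrist force passes 120 N, or if a joint passes its speed limit or range.

## Working session

There is one attempt and no reset: what is moved stays moved. The work goes in short steps, each a Python script; the robot and the scene stay as the last script left them, time stands still between calls to the robot, and variables do not carry over. Pictures are saved under pics/ and viewed, and the job is handed in when it is done.

```bash
ls; mkdir -p pics
python3 - <<'E'
from bench import manip
import cv2,numpy as np
for n in ("scene","top","wrist"):
    p,d=manip.grab_frame(n); cv2.imwrite(f"pics/{n}0.png",p[:,:,::-1]); np.save(f"pics/{n}0.npy",d)
    c=manip.get_calibration(n); print(n,c)
    for k in ("basket","lugs","grip","unit","gap","bottle","boards","brush"):
        if n=="wrist" : continue
        try: print(k,[(np.round(r["at"],3).tolist(),round(r["confidence"],2)) for r in manip.look_for(n,k)][:4])
        except Exception as e: print(k,e)
print(manip.current_time())
E
```

```text
pics
scene {'camera_matrix': array([[413.82327778,   0.        , 277.72182998],
       [  0.        , 413.82327778, 209.26194516],
       [  0.        ,   0.        ,   1.        ]]), 'R': array([[ 0.30414594,  0.95253669, -0.01300379],
       [ 0.73650551, -0.24378088, -0.63097584],
       [-0.60419772,  0.18233138, -0.77569349]]), 't': array([-0.20709711, -0.39153724,  1.43064551])}
basket [([0.582, -0.151, 0.067], 0.77), ([0.543, -0.339, 0.056], 0.74)]
lugs [([0.545, -0.346, 0.056], 0.62), ([0.582, -0.154, 0.062], 0.58)]
grip [([0.546, -0.341, 0.052], 0.67), ([0.583, -0.153, 0.06], 0.58)]
unit [([0.552, 0.16, 0.077], 0.93), ([0.586, 0.406, 0.015], 0.67)]
gap [([0.556, 0.157, 0.078], 0.67)]
bottle [([0.764, -0.121, 0.085], 0.58)]
boards [([0.7, -0.336, 0.036], 0.68)]
brush [([0.588, 0.404, 0.011], 0.84)]
top {'camera_matrix': array([[462.02615065,   0.        , 280.10248529],
       [  0.        , 462.02615065, 209.74044599],
       [  0.        ,   0.        ,   1.        ]]), 'R': array([[ 2.57846331e-02, -9.99655978e-01,  4.80404872e-03],
       [-9.79898501e-01, -2.62254201e-02
[... 285 characters left out ...]
6, 0.081], 0.54)]
grip [([0.529, -0.341, 0.059], 0.83), ([0.561, -0.146, 0.06], 0.75)]
unit [([0.514, 0.173, 0.08], 0.75)]
gap [([0.524, 0.176, 0.082], 0.96)]
bottle [([0.731, -0.115, 0.098], 0.68)]
boards [([0.686, -0.334, 0.014], 0.71)]
brush [([0.576, 0.407, 0.016], 0.59)]
wrist {'camera_matrix': array([[363.39387447,   0.        , 279.40411181],
       [  0.        , 363.39387447, 205.16164787],
       [  0.        ,   0.        ,   1.        ]]), 'R': array([[ 3.12400298e-01,  9.49950546e-01, -1.22737697e-04],
       [ 9.10236550e-01, -2.99302998e-01,  2.86159289e-01],
       [ 2.71800437e-01, -8.95079674e-02, -9.58182053e-01]]), 't': array([-0.55008228, -0.03683575,  0.37934474])}
0.95
```

View pics/scene0.png

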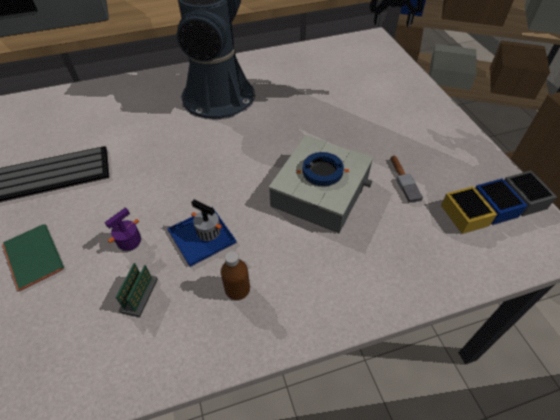

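View pics/top0.png

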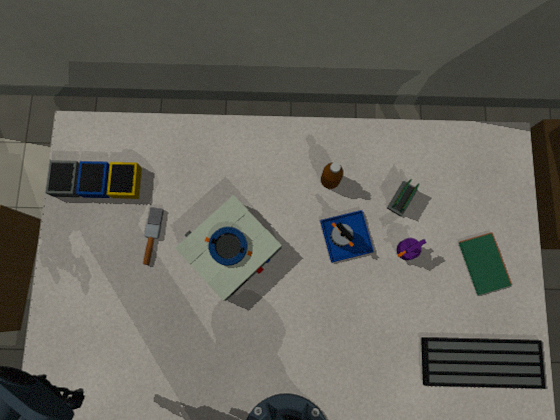

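Candidates: the steel basket with black bar in the blue tray (scene 206,222; top 345,236), and the purple look-alike (scene 123,232; top 410,248). I choose the steel one in the tray and check it in close crops.

Run:
```python
import cv2,numpy as np
t=cv2.imread("pics/top0.png"); s=cv2.imread("pics/scene0.png")
a=cv2.resize(t[195:275,305:385],(400,400),interpolation=cv2.INTER_CUBIC)
b=cv2.resize(t[205:285,190:270],(400,400),interpolation=cv2.INTER_CUBIC)
cv2.imwrite("pics/crop0.png",np.hstack([a,b]))
```

```text
(no output)
```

View pics/crop0.png

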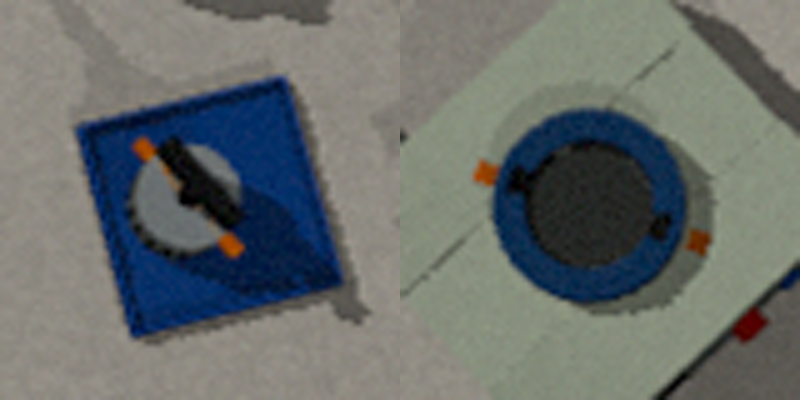

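View pics/wrist0.png

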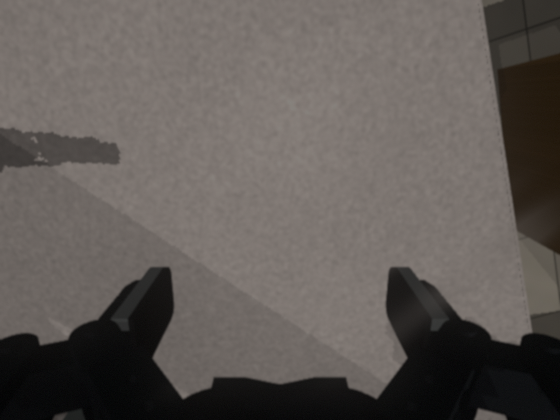

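The crop confirms it: steel basket, black bar, and orange lugs at crop (145,149) and (231,245). On the unit, the orange squares are at crop (485,174) and (699,241), with dark gaps beside them. Next I compute poses.

```bash
cat > h.py <<'E'
import numpy as np,cv2
from bench import manip
def ray(c,uv,z):
    K,R,t=c["camera_matrix"],c["R"],np.array(c["t"])
    o=-R.T@t; d=R.T@np.linalg.inv(K)@np.array([uv[0],uv[1],1.0])
    return o+d*(z-o[2])/d[2]
def orange(p,smin=150):
    h=cv2.cvtColor(p,cv2.COLOR_RGB2HSV)
    m=((h[...,0]>=5)&(h[...,0]<=18)&(h[...,1]>smin)&(h[...,2]>110)).astype(np.uint8)
    n,l,s,c=cv2.connectedComponentsWithStats(m)
    return [(c[i],s[i,4],s[i,:4]) for i in range(1,n) if s[i,4]>4]
def down(psi):  # tool y axis at world angle psi, x down
    y=np.array([np.cos(psi),np.sin(psi),0]);x=np.array([0,0,-1.]);return np.column_stack([x,y,np.cross(x,y)])
E
python3 - <<'E'
from h import *
c=manip.get_calibration("top")
p=cv2.imread("pics/top0.png")[:,:,::-1].copy()
for cc,a,b in orange(p): print(cc.round(1),a,"deck",ray(c,cc,.079)[:2].round(4),"lug",ray(c,cc,.06)[:2].round(4))
w=manip.get_calibration("wrist"); o=-w["R"].T@w["t"]
R=manip.current_tcp_rot(); P=np.array(manip.current_ee_pos()); print(R,P,"cam in tool",R.T@(o-P)); print("cam axis in tool",R.T@w["R"][2])
E
```

```text
[333.5 224.3] 12 deck [ 0.5897 -0.1201] lug [ 0.593  -0.1223]
[206.7 239.2] 14 deck [0.5379 0.2358] lug [0.5404 0.2388]
[350.8 243.5] 14 deck [ 0.5364 -0.1688] lug [ 0.5389 -0.1717]
[401.1 253.5] 22 deck [ 0.5122 -0.3095] lug [ 0.5143 -0.3145]
[[-4.04124567e-05  3.12464786e-01  9.49929342e-01]
 [-1.81061483e-07  9.49929343e-01 -3.12464787e-01]
 [-9.99999999e-01 -1.27994653e-05 -3.83324031e-05]] [0.17181808 0.52247054 0.23128007] cam in tool [-1.42671816e-01  1.24184619e-04 -7.32618719e-02]
cam axis in tool [ 9.58171084e-01 -8.59149934e-05  2.86196028e-01]
```

Run:
```python
from h import *
c=manip.get_calibration("top")
a=ray(c,(206.7,239.2),.079);b=ray(c,(249.6,253.1),.079);print(a,b,(a+b)/2,np.arctan2(*(a-b)[1::-1]))
uc=(a+b)/2; yu=np.arctan2(*(a-b)[1::-1])
for k in (0,1):
  for extra in (0,-.4,-1.4):
    for z in (.15,.25):
      q=manip.inverse_kinematics([uc[0],uc[1],z],down(yu+np.pi/2+k*np.pi+extra)); print("unit",k,extra,z,None if q is None else np.round(q,2))
for k in (0,1):
    q=manip.inverse_kinematics([.566,-.147,.1],down(.74+np.pi/2+k*np.pi)); print("bask",k,None if q is None else np.round(q,2))
```

```text
[0.53790155 0.23582813 0.079     ] [0.50202535 0.1139555  0.079     ] [0.51996345 0.17489181 0.079     ] 1.2845084382174976
unit 0 0 0.15 [ 0.24  0.45  1.73 -0.    0.96 -2.62]
unit 0 0 0.25 [ 0.24  0.33  1.63 -0.    1.18 -2.62]
unit 0 -0.4 0.15 [ 0.24  0.45  1.73 -0.    0.96 -2.22]
unit 0 -0.4 0.25 [ 0.24  0.33  1.63 -0.    1.18 -2.22]
unit 0 -1.4 0.15 [ 0.24  0.45  1.73 -0.    0.96 -1.22]
unit 0 -1.4 0.25 [ 0.24  0.33  1.63 -0.    1.18 -1.22]
unit 1 0 0.15 [ 0.24  0.45  1.73 -0.    0.96  0.53]
unit 1 0 0.25 [ 0.24  0.33  1.63 -0.    1.18  0.53]
unit 1 -0.4 0.15 [ 0.24  0.45  1.73 -0.    0.96  0.93]
unit 1 -0.4 0.25 [ 0.24  0.33  1.63 -0.    1.18  0.93]
unit 1 -1.4 0.15 [ 0.24  0.45  1.73 -0.    0.96  1.93]
unit 1 -1.4 0.25 [ 0.24  0.33  1.63 -0.    1.18  1.93]
bask 0 [-0.33  0.57  1.67 -0.    0.9  -2.64]
bask 1 [-0.33  0.57  1.67 -0.    0.9   0.5 ]
```

```bash
python3 - <<'E'
from h import *
uc=np.array([.52,.175]);yu=1.2845
for i,e in enumerate((0,-1.5)):
    manip.move_ptp([uc[0],uc[1],.26],down(yu-np.pi/2+e)); manip.dwell(.2)
    c=manip.get_calibration("wrist"); p,d=manip.grab_frame("wrist")
    cv2.imwrite(f"pics/u{i}.png",p[:,:,::-1]); np.save(f"pics/u{i}.npy",d); np.savez(f"pics/u{i}c.npz",**c)
    for cc,a,b in orange(p): print(cc.round(1),a,b,ray(c,cc,.079)[:2].round(4))
bp=np.array([.566,-.147])
for i,e in enumerate((0,1.5)):
    manip.move_ptp([bp[0],bp[1],.28],down(.74-np.pi/2+e)); manip.dwell(.2)
    c=manip.get_calibration("wrist"); p,d=manip.grab_frame("wrist")
    cv2.imwrite(f"pics/b{i}.png",p[:,:,::-1]); np.save(f"pics/b{i}.npy",d); np.savez(f"pics/b{i}c.npz",**c)
    for cc,a,b in orange(p): print(cc.round(1),a,b,ray(c,cc,.06)[:2].round(4))
print(manip.current_time())
E
python3 -c "
import cv2,numpy as np
cv2.imwrite('pics/m1.png',np.vstack([np.hstack([cv2.imread(f'pics/{n}{i}.png')[:,:,:] for i in (0,1)]) for n in 'ub'])[:, :][::1,::1]) if 0 else None
L=[cv2.resize(cv2.imread(f'pics/{n}.png'),(400,300)) for n in ('u0','u1','b0','b1')]
cv2.imwrite('pics/m1.png',np.vstack([np.hstack(L[:2]),np.hstack(L[2:])]))"
```

```text
[283.  109.5] 178 [277 103  13  14] [0.5399 0.2347]
[210.2 172.9] 148 [204 167  13  13] [0.5395 0.235 ]
[282.8 135.1] 109 [279 129   9  13] [ 0.5949 -0.1239]
[364.5 302.2] 168 [351 296  31  12] [ 0.52   -0.3185]
[307.6 172.2] 186 [288 168  34   9] [ 0.5884 -0.1294]
[250.1 175.2] 156 [238 172  34   9] [ 0.5446 -0.1681]
[146.9 254.3] 9 [146 253   3   4] [ 0.5093 -0.3075]
7.7917
```

View pics/m1.png

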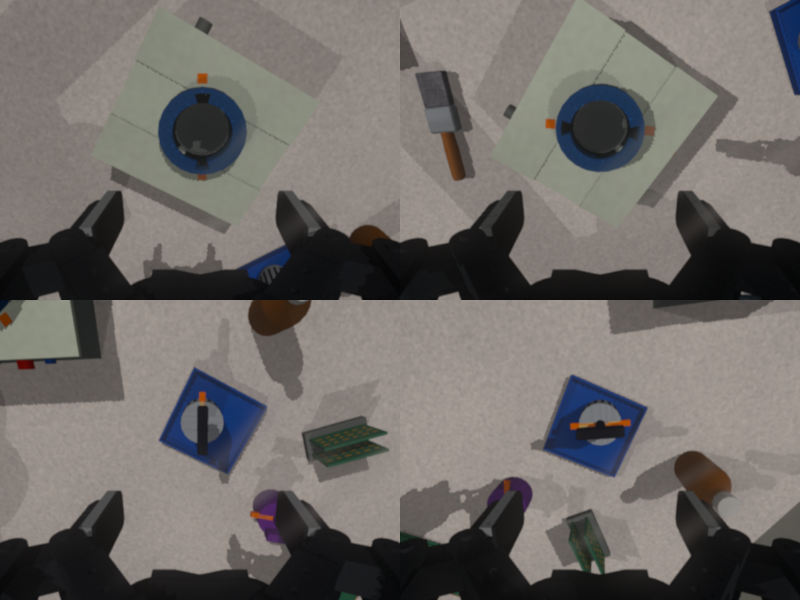

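The unit views show squares near u0 (283,110) and (283,248), and u1 (210,173) and (347,183), the second of each pair in shade. The basket lugs run from (238,176) to (322,172) in b1. I refine the lugs, bar and collar.

Run:
```python
from h import *
def load(n): 
    z=np.load(f"pics/{n}c.npz"); return cv2.imread(f"pics/{n}.png")[:,:,::-1].copy(),np.load(f"pics/{n}.npy"),{k:z[k] for k in z}
for n,reg in (("u0",(slice(235,265),slice(265,300))),("u1",(slice(165,205),slice(330,365)))):
    p,d,c=load(n)
    h=cv2.cvtColor(p,cv2.COLOR_RGB2HSV); m=((h[...,0]>=4)&(h[...,0]<=20)&(h[...,1]>90))
    mm=np.zeros_like(m); mm[reg]=m[reg]; ys,xs=np.nonzero(mm); print(n,len(xs),xs.mean(),ys.mean(),ray(c,(xs.mean(),ys.mean()),.079))
    # collar circle: blue pixels fit at z=.1 using depth
    K,R,t=c["camera_matrix"],c["R"],c["t"]
    V,U=np.mgrid[:420,:560]; X=np.stack([(U-K[0,2])/K[0,0]*d,(V-K[1,2])/K[1,1]*d,d],-1); W=(X-t)@R
    s=(abs(W[...,2]-.1)<.004)&(h[...,0]>100)&(h[...,0]<125)&(h[...,1]>100)&(np.hypot(W[...,0]-.52,W[...,1]-.175)<.07)
    pts=W[s][:,:2]; z=np.median(W[s][:,2])
    (cx,cy),r=cv2.minEnclosingCircle(pts.astype(np.float32)); print("collar",cx,cy,r,z,len(pts))
for n in ("b0","b1"):
    p,d,c=load(n)
    h=cv2.cvtColor(p,cv2.COLOR_RGB2HSV)
    K,R,t=c["camera_matrix"],c["R"],c["t"]
    V,U=np.mgrid[:420,:560]; X=np.stack([(U-K[0,2])/K[0,0]*d,(V-K[1,2])/K[1,1]*d,d],-1); W=(X-t)@R
    near=np.hypot(W[...,0]-.567,W[...,1]+.149)<.07
    s=near&(W[...,2]>.1)&(W[...,2]<.13)
    r=cv2.minAreaRect(W[s][:,:2].astype(np.float32)); print(n,"bar",r,np.percentile(W[s][:,2],[5,50,95]),s.sum())
    top=s&(W[...,2]>np.percentile(W[s][:,2],90)-.003)
    b=W[top][:,:2]; e=np.linalg.svd(b-b.mean(0),full_matrices=False)[2][0]; print(" bar top rect",cv2.minAreaRect(b.astype(np.float32)),"yaw",np.arctan2(e[1],e[0])%np.pi)
    o=near&(h[...,0]>=4)&(h[...,0]<=20)&(h[...,1]>120)
    o1=o&(W[...,2]>.05)&(W[...,2]<.066); l=W[o1][:,:2]
    print(" lugs rect",cv2.minAreaRect(l.astype(np.float32)),np.median(W[o1][:,2]))
    cv2.imwrite(f"pics/{n}z.png",cv2.resize(p[120:220,210:360,::-1],(750,500),interpolation=cv2.INTER_CUBIC))
    tr=(h[...,0]>100)&(h[...,0]<130)&(h[...,1]>150)&(np.hypot(W[...,0]-.567,W[...,1]+.149)<.12)
    print(" tray",cv2.minAreaRect(W[tr][:,:2].astype(np.float32)))
```

```text
u0 85 282.4470588235294 247.95294117647057 [0.50341821 0.11087116 0.079     ]
collar 0.5215898156166077 0.1748991310596466 0.053088393062353134 0.10009650025040662 5375
u1 143 348.965034965035 182.62237762237763 [0.50379225 0.11370446 0.079     ]
collar 0.5225698947906494 0.17422643303871155 0.05279397591948509 0.10006677428448095 5453
b0 bar ((0.5677489042282104, -0.14892566204071045), (0.060386694967746735, 0.012871749699115753), 42.34825897216797) [0.11391638 0.11595255 0.11713591] 1044
 bar top rect ((0.5678242444992065, -0.1488332450389862), (0.05991433560848236, 0.012796120718121529), 42.26947021484375) yaw 0.7346223714843423
 lugs rect ((0.5929981470108032, -0.12599006295204163), (0.01756824366748333, 0.007900753989815712), 42.42280197143555) 0.06032984859179269
 tray ((0.5719122886657715, -0.1669691503047943), (0.12933862209320068, 0.12623251974582672), 15.648364067077637)
b1 bar ((0.5676717758178711, -0.14847546815872192), (0.059746693819761276, 0.013656379655003548), 41.99293899536133) [0.10434534 0.11570711 0.11721194] 1206
 bar top rect ((0.5677900314331055, -0.1486942321062088), (0.059590894728899, 0.013173041865229607), 41.99293899536133) yaw 0.7337922320728332
 lugs rect ((0.567495584487915, -0.14839725196361542), (0.08579116314649582, 0.008224612101912498), 41.873287200927734) 0.06009339085083631
 tray ((0.5662989020347595, -0.15627822279930115), (0.12631618976593018, 0.15200406312942505), 14.416290283203125)
```

View pics/b1z.png

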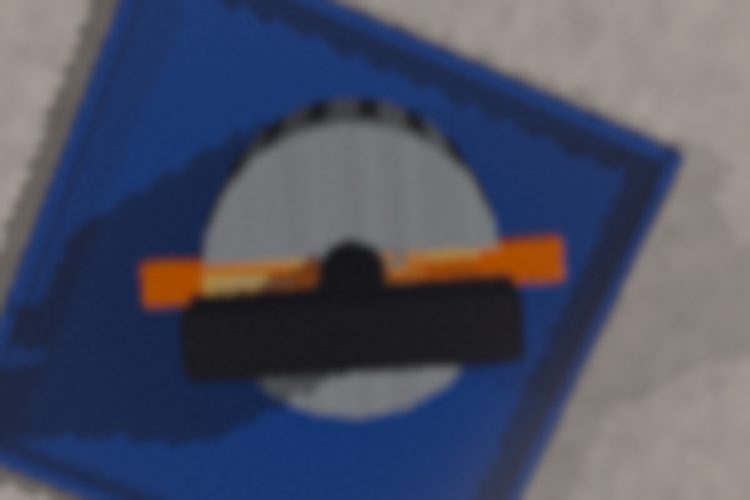

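View pics/b0z.png

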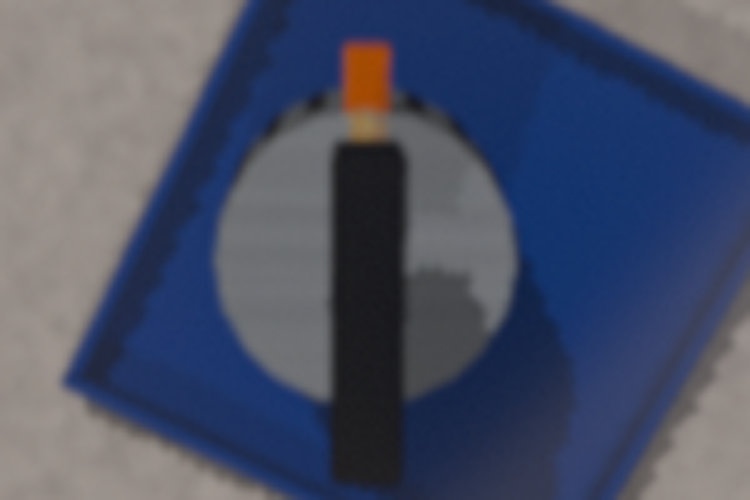

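Measured poses:
- **Basket:** (0.5678, -0.1486), yaw 0.734. Bar top is at 0.116 and lug span 86 mm, both matching the spec.
- **Unit:** centre (0.522, 0.1743), yaw 1.2845. Collar radius is 53 mm at z 0.100, also matching.

Now the grasp.

Run:
```python
from h import *
B=[.5678,-.1486]; R=down(.734-np.pi/2)
manip.set_gripper(.6)
manip.move_ptp([*B,.16],R)
print(manip.current_qpos())
manip.move_l([*B,.089],max_speed=.1)
print("f before",manip.current_force())
manip.set_gripper(0.0,effort=50)
print("grip",manip.current_grip_width(),manip.current_force())
manip.move_l([*B,.095],max_speed=.04); manip.dwell(.2); print(manip.current_force(),manip.current_grip_width())
manip.move_l([*B,.23],max_speed=.15); manip.dwell(.3)
print(manip.current_force(),manip.current_ft_torque(),manip.current_grip_width(),manip.current_ee_pos(),manip.current_time())
p,d=manip.grab_frame("scene"); cv2.imwrite("pics/s1.png",cv2.resize(p[150:280,120:300,::-1],(720,520)))
p,d=manip.grab_frame("wrist"); cv2.imwrite("pics/w1.png",p[...,::-1]);np.save("pics/w1.npy",d); np.savez("pics/w1c.npz",**manip.get_calibration("wrist"))
```

```text
[-3.35301115e-01  4.96299765e-01  1.62013170e+00  1.67332204e-05
  1.02465666e+00  5.00321889e-01]
f before [0.16336912 0.06360241 0.7191831 ]
grip 0.1412113284255582 [-0.4086892  -0.25689134  3.71778616]
[ 0.12383278  0.08794002 -3.28306006] 0.14029930502966978
[-0.62737309 -0.41958204 -2.88946609] [0.03581293 0.01954572 0.06466654] 0.14440246213449298 [ 0.56767439 -0.14856381  0.22953023] 12.7083
```

View pics/w1.png

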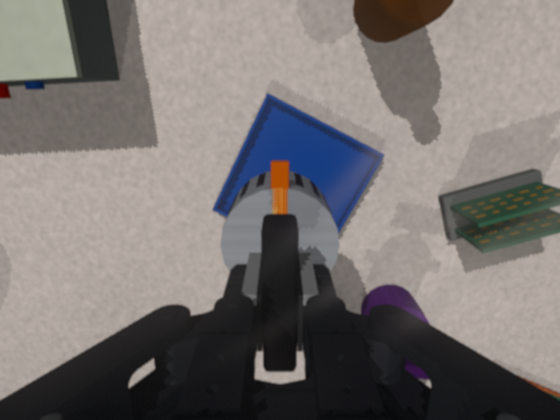

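View pics/s1.png

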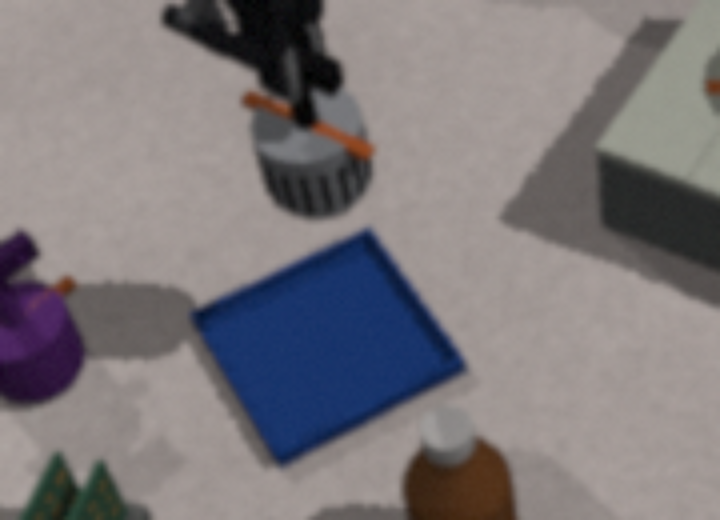

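The basket is held upright, with the front lug tip at about (280,161) in the wrist view. I check its position and tilt in hand from depth.

Run:
```python
from h import *
z=np.load("pics/w1c.npz");c={k:z[k] for k in z};p=cv2.imread("pics/w1.png")[:,:,::-1].copy();d=np.load("pics/w1.npy")
h=cv2.cvtColor(p,cv2.COLOR_RGB2HSV);K,R,t=c["camera_matrix"],c["R"],c["t"]
V,U=np.mgrid[:420,:560]; X=np.stack([(U-K[0,2])/K[0,0]*d,(V-K[1,2])/K[1,1]*d,d],-1); W=(X-t)@R
a=.734;ex=np.array([np.cos(a),np.sin(a)]);ey=np.array([-ex[1],ex[0]])
o=(h[...,0]>=4)&(h[...,0]<=20)&(h[...,1]>150)&(W[...,2]>.15)&(V<300)&(V>150)&(U>250)&(U<310)
L=W[o]; r=L[:,:2]-[.56767,-.14856]; print(len(L),"x max",np.percentile(r@ex,[2,98]),"y",np.percentile(r@ey,[2,50,98]),"z",np.median(L[:,2]))
# lid plane
g=(h[...,1]<60)&(abs(W[...,2]-.2)<.006)&(np.hypot(W[...,0]-.5677,W[...,1]+.1486)<.03)
A=W[g];n=np.linalg.svd(A-A.mean(0),full_matrices=False)[2][2];print(g.sum(),"lid normal",n,"mean z",A[:,2].mean())
# bar far end
b=(W[...,2]>.23)&(V>200)&(V<260)&(U>255)&(U<305);rr=W[b][:,:2]-[.56767,-.14856];print("bar x max",np.percentile(rr@ex,99),"y",np.percentile(rr@ey,[2,98]),W[b][:,2].max())
```

```text
825 x max [0.01769099 0.04276205] y [-3.76666115e-03  8.44455219e-05  4.41518535e-03] z 0.2002495322394456
5043 lid normal [0.00764865 0.00457664 0.99996028] mean z 0.20027543185053667
bar x max 0.030267629288513138 y [-0.00776697  0.00800428] 0.37242831437863566
```

In hand, the grasp is centred within 0.5 mm, tilt is 0.009 rad, and the lug underside sits 35.3 mm below the TCP. Seat contact is expected at TCP z ≈ 0.119. Moving over the unit.

Run:
```python
from h import *
C=[.522,.1743]; R=down(1.2845-np.pi/2)
manip.move_ptp([*C,.24],R)
manip.move_l([*C,.20],max_speed=.1); manip.dwell(.3)
print(manip.current_force(),manip.current_ft_torque(),manip.current_ee_pos(),manip.current_grip_width(),manip.current_time())
p,d=manip.grab_frame("wrist"); cv2.imwrite("pics/w2.png",p[...,::-1])
c=manip.get_calibration("wrist")
for cc,a,b in orange(p): print(cc.round(1),a,b,ray(c,cc,.079)[:2].round(4))
```

```text
[ 0.275058   -0.63549727 -3.26475838] [ 0.0019064   0.04020251 -0.0125683 ] [0.52219473 0.1743424  0.20046566] 0.14317688221176947 14.9
[279.5 111.5] 256 [272 104  16  16] [0.5396 0.2348]
[279.5 174.2] 488 [271 161  18  28] [0.527  0.1918]
```

View pics/w2.png

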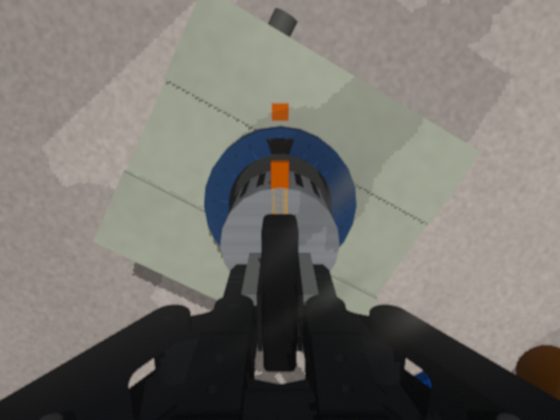

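Lug (280,174), gap (280,147) and square (280,111) are lined up. Descending with force checks.

```bash
cat >> h.py <<'E'
def F(): return np.array(manip.current_force())
E
python3 - <<'E'
from h import *
C=[.522,.1743]; base=np.mean([F() for _ in range(5)],0); base[2]=-3.1
z=.20; log=[]
while z>.1155:
    st=.012 if z>.15 else (.003 if z>.122 else .001)
    z-=st; manip.move_l([*C,z],max_speed=.06 if st>.01 else .03)
    f=F(); log.append((round(z,4),round(manip.current_ee_pos()[2],4),f.round(1).tolist()))
    if np.linalg.norm(f-base)>5: break
for l in log: print(l)
manip.dwell(.15)
print(F(),manip.current_ft_torque(),manip.current_ee_pos(),manip.current_time())
E
```

```text
(0.188, np.float64(0.1874), [0.2, -0.0, -3.0])
(0.176, np.float64(0.1755), [-0.3, 0.0, -3.0])
(0.164, np.float64(0.1635), [0.1, -0.2, -3.0])
(0.152, np.float64(0.1515), [0.2, -0.0, -3.5])
(0.14, np.float64(0.1395), [0.1, 0.0, -2.2])
(0.137, np.float64(0.1369), [0.2, 1.2, -2.7])
(0.134, np.float64(0.1338), [0.7, 0.2, -3.0])
(0.131, np.float64(0.1308), [-0.8, -0.1, -3.0])
(0.128, np.float64(0.1278), [-0.9, 0.2, -3.4])
(0.125, np.float64(0.1248), [0.1, -0.6, -2.8])
(0.122, np.float64(0.1218), [-0.9, 0.0, -3.6])
(0.121, np.float64(0.121), [-0.1, 0.3, -2.3])
(0.12, np.float64(0.1199), [0.8, 0.2, -2.1])
(0.119, np.float64(0.1195), [-1.3, -0.7, 4.4])
[-2.85926683 -1.62479043  5.83524874] [-0.12046985  0.44328739  0.06458919] [0.52221054 0.1743144  0.11947235] 19.1
```

Ledge contact came at TCP 0.1195, as predicted: about 8 N, rising from 0.120 with no jam. Now I ease up slightly, turn clockwise to 18°, then feel for the notch in small steps.

Run:
```python
from h import *
C=[.522,.1743]; psi0=1.2845-np.pi/2
manip.move_l([*C,.1205],max_speed=.02); print(F())
for a in (6,12,18):
    manip.move_l([*C,.1205],down(psi0-np.radians(a)),max_speed=.05); print(a,F().round(1),np.round(manip.current_ft_torque(),2),manip.current_time())
    if abs(manip.current_ft_torque()[2])>.6: break
manip.move_l([*C,.1192],max_speed=.02); manip.dwell(.1); print(F().round(1),manip.current_ee_pos(),manip.current_time())
```

```text
[ 1.11670666  0.38909226 -3.20108602]
6 [ 0.2 -0.1 -2.5] [-0.03  0.    0.02] 19.6083
12 [-0.1  0.1 -3.2] [-0.04 -0.01  0.02] 19.8667
18 [-0.3  0.4 -2.6] [ 0.03 -0.   -0.05] 20.125
[-0.9 -0.6  3.2] [0.5221986  0.17435986 0.11951072] 20.475
```

```bash
cat > feel.py <<'E'
import sys
from h import *
C=[.522,.1743]; psi0=1.2845-np.pi/2
a=float(sys.argv[1]); zc=float(sys.argv[2]); prev=None
while a<84 and manip.current_time()<55:
    a+=1.5; manip.move_l([*C,zc],down(psi0-np.radians(a)),max_speed=.05); manip.dwell(.04)
    f=np.mean([F() for _ in range(3)],0); m=manip.current_ft_torque()
    print(a,f.round(1),np.round(m,2),round(manip.current_ee_pos()[2],4),round(manip.current_time(),2))
    if f[2]>14 or abs(m[2])>.8 or np.hypot(*f[:2])>12: print("HIGH");break
    if f[2]<-.8: print("DROP");break
E
python3 feel.py 18 .1191
```

```text
19.5 [-1.   0.3  5.7] [-0.    0.13 -0.11] 0.1195 20.77
21.0 [-0.   0.1  5.3] [-0.04  0.08 -0.05] 0.1195 21.06
22.5 [-1.1 -0.   6. ] [ 0.04  0.05 -0.08] 0.1195 21.35
24.0 [-0.1 -0.8  5.3] [-0.05  0.    0.01] 0.1195 21.64
25.5 [-0.4  0.1  6. ] [-0.02 -0.   -0.09] 0.1195 21.93
27.0 [-0.  -0.6  4.8] [-0.04  0.04 -0.06] 0.1195 22.23
28.5 [0.4 0.1 4.7] [-0.05  0.03 -0.03] 0.1195 22.52
30.0 [-0.8 -0.1  5. ] [-0.06 -0.04 -0.02] 0.1195 22.81
31.5 [ 0.6 -0.5  5.6] [-0.03  0.02 -0.01] 0.1195 23.1
33.0 [0.2 0.2 4.4] [-0.01 -0.04  0.  ] 0.1195 23.39
34.5 [-1.   0.5  5.1] [-0.03  0.04 -0.08] 0.1195 23.68
36.0 [-0.4 -0.9  5.6] [ 0.06 -0.03 -0.03] 0.1194 23.98
37.5 [-0.5  0.   4.6] [ 0.02 -0.02  0.02] 0.1194 24.27
39.0 [0.3 0.  5.6] [ 0.04 -0.06 -0.04] 0.1194 24.56
40.5 [0.7 0.1 5.6] [ 0.04 -0.19  0.01] 0.1193 24.85
42.0 [1.1 0.3 2.9] [ 0.12 -0.17 -0.05] 0.119 25.14
43.5 [ 0.7 -0.5 -1.2] [ 0.08 -0.19  0.06] 0.1187 25.43
DROP
```

The contact force drops at 42–43.5°. I lower gently to confirm the 4 mm drop.

Run:
```python
from h import *
C=[.522,.1743]
z=.1187
while z>.1146:
    z-=.0005; manip.move_l([*C,z],max_speed=.02); manip.dwell(.04)
    f=np.mean([F() for _ in range(3)],0); print(round(z,4),round(manip.current_ee_pos()[2],4),f.round(1),np.round(manip.current_ft_torque(),2))
    if f[2]>5 or np.hypot(*f[:2])>8: break
print(manip.current_time())
```

```text
0.1182 0.1179 [ 1.1 -1.3 -4.5] [-0.28 -0.24 -0.05]
0.1177 0.1176 [ 1.2 -1.7 -2.9] [-0.34 -0.16 -0.07]
0.1172 0.1172 [ 2.4 -1.4 -3.4] [-0.39 -0.17 -0.04]
0.1167 0.1168 [ 1.5 -2.5 -1.7] [-0.4  -0.33 -0.07]
0.1162 0.1163 [ 2.  -3.  -1.7] [-0.38 -0.35 -0.07]
0.1157 0.1157 [ 2.  -1.6 -2. ] [-0.44 -0.39 -0.12]
0.1152 0.1155 [ 1.3 -2.   3.6] [-0.45 -0.15 -0.09]
0.1147 0.1155 [-1.1 -2.9 10. ] [-0.69  0.32 -0.1 ]
27.7667
```

The floor is felt at TCP 0.1155, exactly 4 mm below ledge contact. Now I relieve the press, let go, back off and verify.

Run:
```python
from h import *
C=[.522,.1743]
manip.move_l([*C,.1155],max_speed=.02); manip.dwell(.1); print(F(),manip.current_ft_torque())
manip.set_gripper(.5); manip.dwell(.2); print("open",F(),manip.current_grip_width())
manip.move_l([*C,.18],max_speed=.06); manip.move_l([*C,.27],max_speed=.15); manip.dwell(.3)
print(F(),manip.current_time())
c=manip.get_calibration("wrist"); p,d=manip.grab_frame("wrist"); cv2.imwrite("pics/w3.png",p[...,::-1])
h=cv2.cvtColor(p,cv2.COLOR_RGB2HSV);K,R,t=c["camera_matrix"],c["R"],c["t"]
V,U=np.mgrid[:420,:560]; X=np.stack([(U-K[0,2])/K[0,0]*d,(V-K[1,2])/K[1,1]*d,d],-1); W=(X-t)@R
rr=np.hypot(W[...,0]-C[0],W[...,1]-C[1])
s=(rr<.045)&(W[...,2]>.135)&(W[...,2]<.165); b=W[s]; top=b[b[:,2]>np.percentile(b[:,2],90)-.003]
print("bar",cv2.minAreaRect(top[:,:2].astype(np.float32)),"top z",np.median(top[:,2]), "expect locked",.080-.050+.112)
g=(h[...,1]<60)&(rr<.027)&(abs(W[...,2]-.086)<.008);A=W[g];n=np.linalg.svd(A-A.mean(0),full_matrices=False)[2][2]
print("lid",g.sum(),np.median(A[:,2]),n,"expect .086")
q=(rr>.037)&(rr<.052)&(abs(W[...,2]-.1)<.004);print("collar z",np.median(W[q][:,2]))
e=np.linalg.svd(top[:,:2]-top[:,:2].mean(0),full_matrices=False)[2][0];print("turn deg",np.degrees(1.2845-np.arctan2(e[1],e[0]))%180)
```

```text
[ 0.68042252 -2.78467382  1.99494674] [-0.50496284 -0.16569121 -0.14268057]
open [-0.10309582 -0.31309814 -0.28317492] 0.5008463670326793
[-0.15771823  0.45582537  0.45345707] 30.9917
bar ((0.5217562913894653, 0.17407071590423584), (0.06019984930753708, 0.012559203431010246), 29.7901668548584) top z 0.14195923648361483 expect locked 0.14200000000000002
lid 1726 0.08614556843647031 [ 3.10098538e-04  5.32846096e-04 -9.99999810e-01] expect .086
collar z 0.10009744044927588
turn deg 43.950773850159294
```

View pics/w3.png

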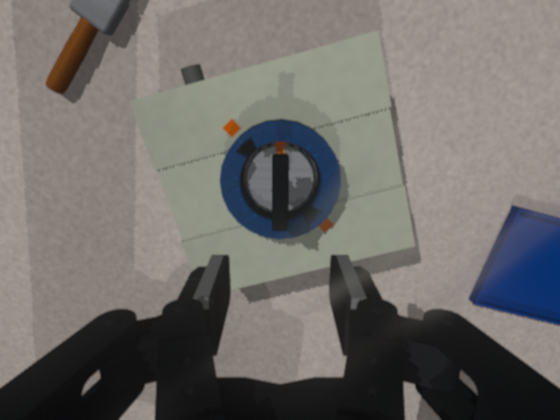

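The picture shows the basket seated in the collar, its bar (280,195) turned about 44° clockwise from the gaps (248,148) and (312,214). The gripper is clear. Lid and bar heights match the locked values and it is upright, so I hand in.

```bash
python3 -c "
from bench import manip
print(manip.sign_off(), manip.current_time())"
```

```text
the job is handed in; nothing more can be done
the job is handed in; nothing more can be done
```

The basket is locked in the etching unit and released, and I handed the job in at about 31 s of the 72 s allowed. The sign-off gives no verdict.

- **What I did:** I gripped the steel basket by its bar, lifted it off the tray and lowered it through the entry gaps. It touched the ledge with about 8 N. I then turned it clockwise under about 8 N of contact (allowing for its weight) until the force fell off at 42–43.5°. I lowered it the full 4 mm to the notch floor, relieved the press and let go.
- **Last checks:** The bar top was at 0.1420 m, where a locked basket should be (0.142 m), and the lid was at 0.0861 m (expected 0.086 m). The turn measured 44° and the basket was within 0.5 mm of the well's axis. Tilt was under 0.001 rad, and the gripper was clear and reading no contact force.
- **Peak force:** The largest force I read was about 13 N on the basket, when I touched the notch floor. The limit is 25 N.
- **One oddity:** Before release there was a sideways load of about 3 N and 0.5 N m, probably the lug edge against the notch wall. It was gone after I let go.
- **Not re-measured:** I did not measure the bottle, board rack or brush again at the end. The arm stayed well away from them.

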